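Right the tipped flux bottle and solvent tin in the bench lane

TASK

The square flux bottle and the flat solvent tin have been knocked over on the soldering bench. Stand each of them upright, cap up, back in its empty place in the tray lane: the bottle squarely on the square rubber pad, the tin squarely on the oblong pad with its broad side along the lane. Set them down gently rather than dropping them, and leave the containers standing in the lane and the other things on the bench as they are.

Things in the scene. Friction and masses are not known exactly. Their poses are not given: they have to be found in the camera images.
- flux_bottle: White square plastic bottle lying on its side: body 50 x 50 mm, 122 mm long, then a narrow neck and a black round cap (32 mm wide); 160 mm long in all. Origin on its long axis at mid-length, 80 mm from base and from cap top. z runs along the bottle from base to cap; x and y are normal to its flat sides. About 0.25 kg.
- solvent_tin: Flat steel solvent tin lying on a broad side: body 60 mm (its x) by 44 mm (its y), 115 mm long, rims 1 mm proud, with a small black round cap (24 mm wide, 15 mm high) off to one side of the top; 130 mm long in all. Origin at the middle of the section, 65 mm from base and from cap top. z runs along the tin from base to cap. About 0.28 kg.
- lane: Aluminium tray, 88 mm (its x) by 454 mm (its y) outside, 80 mm wide inside, floor 6 mm thick, kerbs 22 mm high from the bench. Origin at the centre of its underside. Five places in a row along its y axis, 88 mm apart, the middle one at the origin; three hold standing containers, two are empty.
- square_pad: Flat 54 x 54 mm black rubber pad, 1 mm thick, on the lane floor: the flux bottle's empty place. Origin at the centre of its underside (lane floor level), axes along those of the lane.
- oblong_pad: Flat 46 x 64 mm black rubber pad, 1 mm thick, long side (its y) along the lane: the solvent tin's empty place. Origin at the centre of its underside (lane floor level).
- round_jar: White jar with black lid standing in the lane, 50 mm wide, 85 mm high. Origin at the centre of its base.
- round_can: Plain steel can standing in the lane, 50 mm wide, 92 mm high. Origin at the centre of its base.
- round_bottle: Small round white bottle standing in the lane, 46 mm wide, 95 mm high. Origin at the centre of its base.
- tape_roll: Black tape roll lying flat, 90 mm wide, 24 mm high; bystander. Origin at the centre of its underside.
- solder_spool: Grey solder spool standing on its flange, 60 mm wide, 50 mm high; bystander. Origin at the centre of its underside.
- paste_jar: Small grey jar with a white lid in front of the lane, 42 mm wide, 38 mm high; bystander. Origin at the centre of its base.
- screwdriver: Screwdriver with a black handle lying flat between the tipped containers, 150 mm long, about 30 mm thick; bystander. Its x axis runs along it.
Mind the look-alikes: they are no part of the job. What is shaped like the solvent_tin but blue or orange is not meant. Leave any orange look-alike of the flux_bottle alone.

How it is judged:
At the end, for the whole second after the job is handed in: bottle stands on the square pad, tin on the oblong pad: cap up within 0.08 rad, centred within 15 mm, on the lane floor within 6 mm, square to the pad within 0.2 rad (tin's broad side along the lane), at rest; the three round containers still stand within 20 mm of their starts (horizontal distance between flux_bottle and square_pad below 0.015 m and angle between each of flux_bottle, solvent_tin's own z axis and vertical below 0.08 rad and z of flux_bottle in the frame of square_pad between 0.074 and 0.086 m and linear speed of each of flux_bottle, solvent_tin below 0.02 m/s and angular speed of each of flux_bottle, solvent_tin below 0.2 rad/s and (angle between the x axis of flux_bottle and the x axis of square_pad, either way round below 0.2 rad or angle between the x axis of flux_bottle and the y axis of square_pad, either way round below 0.2 rad) and horizontal distance between solvent_tin and oblong_pad below 0.015 m and z of solvent_tin in the frame of oblong_pad between 0.059 and 0.071 m and angle between the x axis of solvent_tin and the y axis of oblong_pad, either way round below 0.2 rad and angle between each of round_jar, round_can, round_bottle's own z axis and vertical below 0.1 rad and distance of each of round_jar, round_can, round_bottle from where it was at the start of the episode below 0.02 m); the robot touches nothing.
It fails at once if a round container in the lane is knocked over or pushed more than 20 mm (angle between any of round_jar, round_can, round_bottle's own z axis and vertical above 0.4 rad or distance of any of round_jar, round_can, round_bottle from where it was at the start of the episode above 0.02 m).
It fails at once if the tape roll, solder spool, paste jar or screwdriver is moved more than 25 mm (distance of any of tape_roll, solder_spool, paste_jar, screwdriver from where it was at the start of the episode above 0.025 m).
It fails at once if the bottle or tin is dropped or jammed onto the lane (over 60 N) (contact force between any of flux_bottle, solvent_tin and lane above 60 N).
It also fails if it takes over 64 s, if anything falls off the work surface, if the arm or the gripper's body presses on something with over 40 N, if the wrist force passes 120 N, or if a joint passes its speed limit or range.

ROBOT

A 6-joint arm with a two-finger parallel gripper is mounted at the origin on the work surface. World frame = base frame: x ahead of the robot, y to its left, z up, the work surface at z = 0. Lengths are in m, angles in rad, forces in N, time in s.
With the tool pointing down it reaches from about 0.35 to 0.775 m from the base axis. Payload 5.5 kg.
Tool frame: the origin (TCP) lies between the finger pads; the fingertips stand 19 mm ahead of it and the grasp point (between the pads) is the TCP; z points along the fingers, y is the line along which they close (so a half turn about z gives the same grasp; the last joint's range is limited). The gripper opens to 85 mm and grips with 20 to 120 N. Pads are 22 mm wide; open, the fingers measure 114 mm over their backs; the gripper's body (76 mm by 85 mm) begins 54 mm behind the grasp point. The pads swing forward as they close: fully open they stand 13 mm farther back than shut.
Start: joints at [1.027, 0.313, 0.046, 1.304, 0, 1.431], TCP at [0.226, 0.529, 0.25] pointing down, gripper open.
Joint ranges: [-2.76, 2.76], [-0.86, 1.69], [-1.03, 1.26], [-2.2, 2.34], [-1.47, 1.5], [-3.14, 3.14]. Speed limits (rad/s): [2.57, 2.57, 3.14, 3.14, 3.14, 3.14].

INTERFACE

Orientations are given as a unit quaternion [w, x, y, z].
In Python, from workcell import env gives the robot as it stands.
- The arm moves only by the shell command python3 -m pendant 'ROWS' [FORCE]. ROWS is JSON, a list of rows, each an object with "travel": the shift along the tool's x, y, z scaled (see below), a list of three; "rot": the turn, a rotation vector about the tool's x, y, z scaled (see below), a list of three; "fingers": the opening, from -1 (shut) to 1 (fully open). In form: [{"travel": [dx, dy, dz], "rot": [wx, wy, wz], "fingers": fingers}, ...]. A call has 1 to 10 rows; each row is the pose to reach, as a shift and turn from the pose commanded when the call began, along the tool's axes at that moment; what a row does not reach only later rows make up. The controller multiplies each number of a shift by 0.12 m and each number of a turn by 60 degrees. A row lasts 1/10 s, in which the tool goes at most 50 mm and 8.59 degrees, less where a joint would pass 70% of its speed; a pose out of reach is approached as far as the arm can. A call with a number of a shift or a turn outside -1 to 1 is refused whole. A call with a gripper value outside its range is refused whole. The fingers move at their own pace and stop on an object; FORCE is the grip in N (left out, the last holds). Time passes only in rows, so rows that repeat a pose let the fingers close. It gives the time, the measured TCP pose, the force, the opening and the grip force at its end, in the units of the state.
- env.get_state(): the state, without advancing time (a new reading comes with each control period).
- env.read_camera(name): name is "scene" or "top"; returns (picture, depth): 400x640x3 uint8, blue, green, red; 400x640 float32, m along the optical axis (not along the pixel's ray), 0 where there is no reading.
- env.camera_model(name): a dict with "fovy" (degrees; the focal length in pixels is half the picture's height over the tangent of half this angle, whatever the lens; pixels are square), "cx", "cy" (the principal point, pixels), "rvec" (rotation vector, rad) and "tvec" (3), from world to camera coordinates, as OpenCV has them. Camera axes: x right, y down, z forward; pixel columns grow to the right and rows downward; lengths in m; the calibration is good to about 2 mm. A picture is of the moment at which its call begins. camera_model takes no time and is no camera call.
- env.hand_in(): hands the job in; it is judged then, once.
Trained networks look in the newest picture that a camera, given by its name, has taken for a name from the list of things; names that differ only in an ending like _2 or _b are one class to them, and where a whole thing is asked for, a point or a joint stands for the part that bears it (a point fixed in the world has none). Each returns a list of dicts, best first, with "conf" (0 to 1); they miss things now and then, are a little off and sometimes report something else, mostly with a low value. They report only what shows in the picture. A call takes as long as a camera call. They do not tell look-alikes from the thing itself.
- env.outline_of(camera, target): "mask" (400x640 bool, what is visible of it) and "xy" ([column, row] in pixels, amid what is visible of it).
The state is a dict: "clock": time; "joint_pos": joint angles; "qvel": joint speeds; "tau": joint torques, N m; "tcp_pos": TCP position; "orientation": TCP orientation; "wrist_force": force on the tool from outside, world axes, zero at the start; "ft_torque": the same for the moment, N m; "finger_gap": finger opening in m; "grip_force": force on a finger pad.
Only numpy, scipy, OpenCV 4.12 (cv2) and the standard library are available. Lean on these libraries where they do the work, as an engineer would, in place of code of your own. Each camera call takes 0.05 s, during which the arm holds its last target. There are 200 camera calls.

## Working session

There is one attempt and no reset: what is moved stays moved. The work goes in short steps, Python scripts to look and compute and a shell command to move; the robot and the scene stay as the last step left them, time stands still between calls to the robot, and variables do not carry over. Pictures are saved under pics/ and viewed, at most 10 in all, crops included, and the job is handed in when it is done.

```bash
mkdir -p pics
cat > h.py <<'E'
import numpy as np,cv2
from workcell import env
def cam(n):
    m=env.camera_model(n);f=200/np.tan(np.radians(m["fovy"])/2)
    R=cv2.Rodrigues(np.array(m["rvec"],float))[0];return m,f,R,np.array(m["tvec"],float).ravel()
def cloud(n,depth):
    m,f,R,t=cam(n);v,u=np.mgrid[:400,:640]
    P=np.stack([(u-m["cx"])/f*depth,(v-m["cy"])/f*depth,depth],-1)
    return (P-t)@R   # world
E
python3 - <<'E'
from h import *
for n in("scene","top"):
    im,d=env.read_camera(n);cv2.imwrite(f"pics/{n}0.png",im);np.savez(f"{n}0.npz",im=im,d=d)
    m,f,R,t=cam(n);print(n,m,"pos",-R.T@t)
    W=cloud(n,d)
    for o in["flux_bottle","solvent_tin","lane","square_pad","oblong_pad","round_jar","round_can","round_bottle","tape_roll","solder_spool","paste_jar","screwdriver"]:
        for r in env.outline_of(n,o)[:3]:
            k=r["mask"]&(d>0);p=W[k]
            if len(p): print(o,round(r["conf"],2),np.round(r["xy"]),len(p),"med",np.round(np.median(p,0),3),"min",np.round(np.percentile(p,2,0),3),"max",np.round(np.percentile(p,98,0),3))
print(env.get_state())
E
```

```text
scene {'fovy': 46.80944393016021, 'cx': 318.4259085307884, 'cy': 201.15149430871088, 'rvec': array([ 2.23850805,  1.17656744, -0.43095565]), 'tvec': array([-0.2614371 , -0.26063761,  1.3779524 ])} pos [ 1.03040963 -0.36143837  0.91796101]
flux_bottle 0.88 [169. 205.] 1362 med [ 0.256 -0.291  0.048] min [ 0.171 -0.341  0.008] max [ 0.308 -0.242  0.053]
flux_bottle 0.8 [247. 231.] 1656 med [ 0.424 -0.176  0.047] min [ 0.37  -0.236  0.008] max [ 0.473 -0.108  0.053]
solvent_tin 0.93 [345. 120.] 870 med [0.26  0.23  0.043] min [0.184 0.188 0.003] max [0.301 0.285 0.047]
solvent_tin 0.9 [396. 155.] 1020 med [0.44  0.274 0.043] min [0.372 0.231 0.007] max [0.486 0.326 0.047]
solvent_tin 0.75 [303. 314.] 624 med [ 0.685 -0.182  0.069] min [ 0.663 -0.198  0.015] max [ 0.697 -0.157  0.103]
lane 0.77 [355. 284.] 4921 med [ 0.679 -0.044  0.007] min [ 0.618 -0.225  0.002] max [0.716 0.223 0.024]
square_pad 0.71 [426. 237.] 366 med [0.657 0.176 0.007] min [0.632 0.152 0.003] max [0.68  0.2   0.011]
oblong_pad 0.42 [329. 236.] 327 med [ 0.542 -0.023  0.035] min [ 0.52  -0.037  0.   ] max [ 0.554 -
[... 3531 characters left out ...]
int_pos': array([ 1.02737864e+00,  3.13218899e-01,  4.61087843e-02,  1.30364965e+00,
       -2.51603231e-05,  1.43121597e+00]), 'qvel': array([-8.81404073e-05,  2.09115657e-04, -3.96492732e-04, -1.85246134e-04,
        1.05508247e-04, -1.47226699e-03]), 'tau': array([-2.48537372e-04, -4.80468392e+01,  2.98810726e+01,  4.48502105e-04,
        1.24539979e-04, -9.37879150e-06]), 'tcp_pos': array([0.22596254, 0.52876352, 0.25031602]), 'orientation': array([1.79756243e-05, 2.00549379e-01, 9.79683595e-01, 1.30111613e-05]), 'wrist_force': array([ 0.18601722,  0.18647366, -0.34702515]), 'ft_torque': array([ 0.01417238, -0.00450361, -0.00137615]), 'grip_force': 0.0, 'finger_gap': 0.08543791946508739}
```

View pics/top0.png

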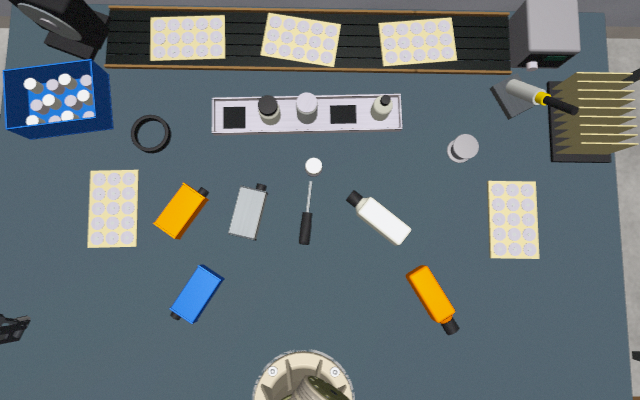

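View pics/scene0.png

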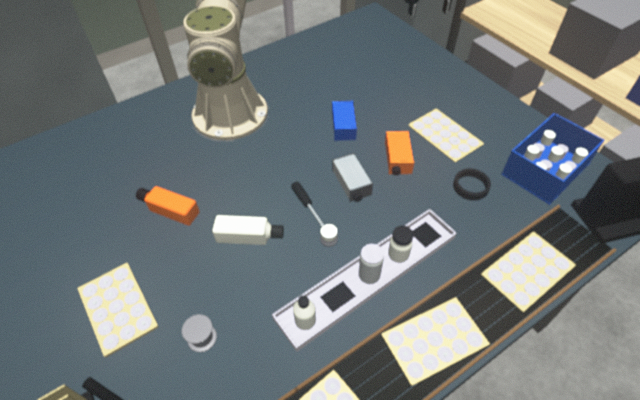

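The top view shows the white flux bottle at (380,217), cap end (354,199), and the grey tin at (248,212), cap at (261,187). The square pad is at (234,117) and the oblong pad at (342,115). The paste jar is at (313,166) and the screwdriver at (306,215). The orange and blue items are decoys. The scene view agrees with this.

```bash
cat > fit.py <<'E'
from h import *
def rect(P,zlo,zhi):
    P=P[(P[:,2]>zlo)&(P[:,2]<zhi)][:,:2]
    c,s,a=cv2.minAreaRect((P*1000).astype(np.float32));
    if s[0]<s[1]: s=s[::-1];a+=90
    return np.round(np.array(c)/1000,4),np.round(s,1),round((a+90)%180-90,1),len(P)
E
python3 - <<'E'
from fit import *
for n in("top","scene"):
    z=np.load(f"{n}0.npz");W=cloud(n,z["d"]);hsv=cv2.cvtColor(z["im"],cv2.COLOR_BGR2HSV)
    B=lambda x0,x1,y0,y1,c=None:(lambda k:W[k])((z["d"]>0)&(W[...,0]>x0)&(W[...,0]<x1)&(W[...,1]>y0)&(W[...,1]<y1)&(c if c is not None else True))
    v=hsv[...,2]
    print(n)
    b=B(.34,.49,-.25,-.09);print("bottle",rect(b,.0475,.056), np.median(b[b[:,2]>.046],0))
    t=B(.35,.5,.07,.19);print("tin",rect(t,.0415,.05),np.median(t[t[:,2]>.04],0))
    k=B(.34,.52,-.25,-.09,v<60);k=k[(k[:,2]>.02)];print("bcap",k.mean(0))
    k=B(.34,.5,.07,.19,v<60);k=k[(k[:,2]>.015)];print("tcap",k.mean(0))
    print("lane",rect(B(.58,.75,-.27,.27),.019,.026))
    for nm,y in(("sq",.177),("ob",-.086)):
        p=B(.61,.71,y-.04,y+.04,v<70);print(nm,rect(p,-.0,.014),p.mean(0))
    print("screw z",B(.35,.5,-.03,.03)[:,2].max(), "jar z",B(.5,.57,-.05,.02)[:,2].max())
E
```

```text
top
bottle (array([ 0.409, -0.179]), array([119.4,  47.7]), 52.3, 934) [ 0.4081502  -0.17768616  0.04934271]
tin (array([0.4235, 0.1335]), array([114.9,  61.6]), -12.6, 1143) [0.42343011 0.1334826  0.04361624]
bcap [ 0.45953332 -0.10952433  0.03586911]
tcap [0.4805909  0.10568985 0.02965618]
lane (array([0.6657, 0.0015]), array([454.4,  89.6]), -87.7, 722)
sq (array([0.6572, 0.1782]), array([52.1, 50. ]), 1.4, 440) [0.65723802 0.17802955 0.0064302 ]
ob (array([ 0.6694, -0.0855]), array([59.7, 44.7]), -86.3, 428) [ 0.66938156 -0.0857229   0.00633938]
screw z 0.029642837086873448 jar z 0.042592016776548045
scene
bottle (array([ 0.4093, -0.1796]), array([119.7,  49.8]), 52.7, 813) [ 0.41019646 -0.18095277  0.04994137]
tin (array([0.4228, 0.1315]), array([118.5,  60.9]), -12.1, 752) [0.42644209 0.13072649 0.04384599]
bcap [ 0.47120847 -0.12082405  0.03251717]
tcap [0.48620273 0.10095101 0.02750426]
lane (array([6.655e-01, 5.000e-04]), array([455.2,  90.1]), -87.8, 933)
sq (array([0.6549, 0.1763]), array([45.8, 45.2]), -86.9, 298) [0.65555877 0.17618023 0.00677062]
ob (array([ 0.6684, -0.0879]), array([55.2, 38.8]), -87.8, 267) [ 0.6682375  -0.08827933  0.00686119]
screw z 0.028486999057883614 jar z 0.04213251698611438
```

```bash
cat > plan.py <<'E'
import numpy as np,sys
from scipy.spatial.transform import Rotation as Ro
from workcell import env
a=np.radians(25);up=np.array([0,0,1.])
def Rm(y,z): return np.stack([np.cross(y,z),y,z],1)
def pick(deg,a=a):
    s=np.radians(deg);ax=np.array([np.cos(s),np.sin(s),0]);return Rm(np.cross(up,ax),-up*np.cos(a)-ax*np.sin(a))
def stand(deg,a=a):
    s=np.radians(deg);ax=np.array([np.cos(s),np.sin(s),0]);return Rm(np.cross(up,ax),ax*np.cos(a)-up*np.sin(a))
def now():
    s=env.get_state();q=s["orientation"];return s["tcp_pos"],Ro.from_quat([q[1],q[2],q[3],q[0]]).as_matrix()
def plan(tg,start=None):
    p,R=start or now()
    for pt,Rt in tg:
        pt=np.array(pt,float)
        while 1:
            d=R.T@(pt-p);w=Ro.from_matrix(R.T@Rt).as_rotvec();m=np.degrees(w)/60
            if np.linalg.norm(d)<1e-4 and np.linalg.norm(w)<1e-3:break
            f=min(1,.118/max(abs(d).max(),1e-9),.98/max(abs(m).max(),1e-9)); 
            n=max(np.ceil(f*np.linalg.norm(d)/.05),np.ceil(f*np.linalg.norm(np.degrees(w))/8.59))
            d,w=d*f,w*f;print("travel",np.round(d/.12,3).tolist(),"rot",np.round(np.degrees(w)/60,3).tolist(),"rows",n,"->",np.round(p+R@d,3))
            p=p+R@d;R=R@Ro.from_rotvec(w).as_matrix()
TIN=np.array([.4232+.977*.002,.1327-.215*.002,.027]);TY=-12.4
BOT=np.array([.409+.609*.009,-.179+.793*.009,.028]);BY=52.5
LY=2.3;lx=np.array([np.cos(np.radians(LY)),np.sin(np.radians(LY)),0])
SQ=np.array([.6585,.1769,0])-lx*.003+up*.077
OB=np.array([.6691,-.0869,0])-lx*.004+up*.067
E
python3 -c "
from plan import *
R=pick(TY);plan([(TIN-R[:,2]*.13,R),(TIN,R)])"
```

```text
travel [-0.983, -0.691, 0.264] rot [0.012, 0.125, -0.053] rows 3.0 -> [0.302 0.406 0.219]
travel [-0.983, -0.753, 0.147] rot [0.012, 0.126, -0.054] rows 3.0 -> [0.379 0.282 0.187]
travel [-0.983, -0.833, 0.029] rot [0.012, 0.131, -0.055] rows 4.0 -> [0.458 0.153 0.153]
travel [-0.239, -0.228, -0.023] rot [0.003, 0.034, -0.014] rows 1.0 -> [0.479 0.12  0.145]
travel [-0.0, -0.0, 0.983] rot [0.0, -0.0, -0.0] rows 3.0 -> [0.43  0.131 0.038]
travel [0.0, -0.0, 0.1] rot [-0.0, -0.0, -0.0] rows 1.0 -> [0.425 0.132 0.027]
```

```bash
python3 -m pendant '[{"travel":[-0.983,-0.691,0.264],"rot":[0.012,0.125,-0.053],"fingers":1},{"travel":[-0.983,-0.691,0.264],"rot":[0.012,0.125,-0.053],"fingers":1},{"travel":[-0.983,-0.691,0.264],"rot":[0.012,0.125,-0.053],"fingers":1},{"travel":[-0.983,-0.691,0.264],"rot":[0.012,0.125,-0.053],"fingers":1}]' 60
python3 -m pendant '[{"travel":[-0.983,-0.753,0.147],"rot":[0.012,0.126,-0.054],"fingers":1},{"travel":[-0.983,-0.753,0.147],"rot":[0.012,0.126,-0.054],"fingers":1},{"travel":[-0.983,-0.753,0.147],"rot":[0.012,0.126,-0.054],"fingers":1},{"travel":[-0.983,-0.753,0.147],"rot":[0.012,0.126,-0.054],"fingers":1}]'
python3 -m pendant '[{"travel":[-0.983,-0.833,0.029],"rot":[0.012,0.131,-0.055],"fingers":1},{"travel":[-0.983,-0.833,0.029],"rot":[0.012,0.131,-0.055],"fingers":1},{"travel":[-0.983,-0.833,0.029],"rot":[0.012,0.131,-0.055],"fingers":1},{"travel":[-0.983,-0.833,0.029],"rot":[0.012,0.131,-0.055],"fingers":1}]'
python3 -c "
from plan import *
R=pick(TY);plan([(TIN-R[:,2]*.13,R),(TIN,R)])"
```

```text
clock: 1.7
tcp_pos: [0.3036, 0.402, 0.2172]
orientation: [-0.066, 0.176, 0.982, 0.005]
wrist_force: [0.4, 0.0, -0.1]
finger_gap: 0.0854
grip_force: 0.0
clock: 2.1
tcp_pos: [0.3812, 0.2784, 0.1851]
orientation: [-0.131, 0.147, 0.98, 0.013]
wrist_force: [-0.4, -0.1, 0.4]
finger_gap: 0.0856
grip_force: 0.0
clock: 2.5
tcp_pos: [0.4609, 0.1506, 0.1516]
orientation: [-0.198, 0.116, 0.973, 0.021]
wrist_force: [-0.2, 1.2, -0.6]
finger_gap: 0.0855
grip_force: 0.0
travel [-0.21, -0.209, -0.027] rot [0.004, 0.033, -0.019] rows 1.0 -> [0.479 0.12  0.145]
travel [-0.0, 0.0, 0.983] rot [-0.0, -0.0, 0.0] rows 3.0 -> [0.43  0.131 0.038]
travel [0.0, -0.0, 0.1] rot [-0.0, -0.0, 0.0] rows 1.0 -> [0.425 0.132 0.027]
```

```bash
python3 -m pendant '[{"travel":[-0.21,-0.209,-0.027],"rot":[0.004,0.033,-0.019],"fingers":1},{"travel":[-0.21,-0.209,-0.027],"rot":[0.004,0.033,-0.019],"fingers":1},{"travel":[-0.21,-0.209,-0.027],"rot":[0.004,0.033,-0.019],"fingers":1}]'
python3 -m pendant '[{"travel":[0,0,0.25],"rot":[0,0,0],"fingers":1},{"travel":[0,0,0.5],"rot":[0,0,0],"fingers":1},{"travel":[0,0,0.7],"rot":[0,0,0],"fingers":1},{"travel":[0,0,0.7],"rot":[0,0,0],"fingers":1},{"travel":[0,0,0.7],"rot":[0,0,0],"fingers":1}]'
python3 -c "
from plan import *
R=pick(TY);plan([(TIN,R)])"
```

```text
clock: 2.8
tcp_pos: [0.4764, 0.1243, 0.1466]
orientation: [-0.215, 0.103, 0.971, 0.024]
wrist_force: [0.3, 0.3, -0.2]
finger_gap: 0.0852
grip_force: 0.0
clock: 3.3
tcp_pos: [0.4414, 0.1322, 0.0716]
orientation: [-0.215, 0.102, 0.971, 0.023]
wrist_force: [0.1, 0.3, 0.3]
finger_gap: 0.0859
grip_force: 0.0
travel [-0.037, -0.028, 0.393] rot [-0.002, 0.001, 0.007] rows 1.0 -> [0.425 0.132 0.027]
```

```bash
python3 -m pendant '[{"travel":[-0.037,-0.028,0.1],"rot":[0,0,0.007],"fingers":1},{"travel":[-0.037,-0.028,0.25],"rot":[0,0,0.007],"fingers":1},{"travel":[-0.037,-0.028,0.393],"rot":[0,0,0.007],"fingers":1},{"travel":[-0.037,-0.028,0.393],"rot":[0,0,0.007],"fingers":1},{"travel":[-0.037,-0.028,0.393],"rot":[0,0,0.007],"fingers":1}]'
python3 -c "
from plan import *
R=pick(TY);plan([(TIN,R)])"
```

```text
clock: 3.8
tcp_pos: [0.4262, 0.131, 0.0263]
orientation: [-0.215, 0.107, 0.971, 0.023]
wrist_force: [0.1, -0.0, 1.6]
finger_gap: 0.0857
grip_force: 0.0
travel [0.012, 0.008, -0.001] rot [-0.001, 0.001, -0.002] rows 1.0 -> [0.425 0.132 0.027]
```

Good; close at 60 N and lift 20 mm.

```bash
python3 -m pendant '[{"travel":[0,0.01,0],"rot":[0,0,0],"fingers":0.2},{"travel":[0,0.01,0],"rot":[0,0,0],"fingers":-0.2},{"travel":[0,0.01,0],"rot":[0,0,0],"fingers":-0.5},{"travel":[0,0.01,0],"rot":[0,0,0],"fingers":-1},{"travel":[0,0.01,0],"rot":[0,0,0],"fingers":-1},{"travel":[0,0.01,0],"rot":[0,0,0],"fingers":-1},{"travel":[0,0.01,0],"rot":[0,0,0],"fingers":-1},{"travel":[0,0.01,0],"rot":[0,0,0],"fingers":-1}]' 60
python3 -c "
from plan import *
p,R=now();Rs=stand(LY);print(p)
plan([(p+up*.1,R),((.47,.0,.25),Rs),(OB+up*.12,Rs),(OB+up*.02,Rs)])"
```

```text
clock: 4.6
tcp_pos: [0.4274, 0.1324, 0.0268]
orientation: [-0.214, 0.106, 0.971, 0.023]
wrist_force: [2.3, 0.3, 6.4]
finger_gap: 0.0593
grip_force: 65.6
[0.42737566 0.13243121 0.02682518]
travel [0.35, -0.001, -0.756] rot [0.0, 0.0, 0.0] rows 2.0 -> [0.427 0.132 0.127]
travel [-0.067, -0.659, -0.775] rot [-0.062, -0.98, -0.169] rows 7.0 -> [0.455 0.045 0.208]
travel [-0.321, -0.354, -0.225] rot [-0.032, -0.508, -0.088] rows 4.0 -> [0.47 0.   0.25]
travel [-0.117, -0.466, 0.983] rot [0.0, 0.0, 0.0] rows 3.0 -> [ 0.585 -0.051  0.213]
travel [-0.081, -0.324, 0.684] rot [0.0, 0.0, 0.0] rows 2.0 -> [ 0.665 -0.087  0.187]
travel [0.755, -0.0, 0.352] rot [0.0, 0.0, 0.0] rows 2.0 -> [ 0.665 -0.087  0.087]
```

```bash
python3 -m pendant '[{"travel":[0.1,0,-0.216],"rot":[0,0,0],"fingers":-1},{"travel":[0.25,0,-0.54],"rot":[0,0,0],"fingers":-1},{"travel":[0.35,0,-0.756],"rot":[0,0,0],"fingers":-1},{"travel":[0.35,0,-0.756],"rot":[0,0,0],"fingers":-1},{"travel":[0.35,0,-0.756],"rot":[0,0,0],"fingers":-1}]'
python3 -m pendant '[{"travel":[-0.01,-0.094,-0.111],"rot":[-0.009,-0.14,-0.024],"fingers":-1},{"travel":[-0.02,-0.188,-0.221],"rot":[-0.018,-0.28,-0.048],"fingers":-1},{"travel":[-0.03,-0.282,-0.332],"rot":[-0.027,-0.42,-0.072],"fingers":-1},{"travel":[-0.04,-0.376,-0.443],"rot":[-0.035,-0.56,-0.097],"fingers":-1},{"travel":[-0.05,-0.47,-0.554],"rot":[-0.044,-0.7,-0.121],"fingers":-1},{"travel":[-0.06,-0.565,-0.664],"rot":[-0.053,-0.84,-0.145],"fingers":-1},{"travel":[-0.067,-0.659,-0.775],"rot":[-0.062,-0.98,-0.169],"fingers":-1},{"travel":[-0.067,-0.659,-0.775],"rot":[-0.062,-0.98,-0.169],"fingers":-1},{"travel":[-0.067,-0.659,-0.775],"rot":[-0.062,-0.98,-0.169],"fingers":-1}]'
python3 -c "
from plan import *
Rs=stand(LY)
plan([((.47,.0,.25),Rs),(OB+up*.12,Rs),(OB+up*.02,Rs)])"
```

```text
clock: 5.1
tcp_pos: [0.4265, 0.1323, 0.1256]
orientation: [-0.214, 0.106, 0.971, 0.023]
wrist_force: [-0.6, -0.5, -4.1]
finger_gap: 0.0593
grip_force: 66.4
clock: 6.0
tcp_pos: [0.4522, 0.0453, 0.2046]
orientation: [0.292, 0.029, 0.956, 0.016]
wrist_force: [0.3, -0.8, -2.9]
finger_gap: 0.0592
grip_force: 66.1
travel [-0.358, -0.352, -0.236] rot [-0.034, -0.516, -0.089] rows 4.0 -> [ 0.47 -0.    0.25]
travel [-0.117, -0.466, 0.983] rot [0.0, 0.0, 0.0] rows 3.0 -> [ 0.585 -0.051  0.213]
travel [-0.081, -0.324, 0.684] rot [0.0, 0.0, 0.0] rows 2.0 -> [ 0.665 -0.087  0.187]
travel [0.755, -0.0, 0.352] rot [-0.0, 0.0, -0.0] rows 2.0 -> [ 0.665 -0.087  0.087]
```

```bash
python3 -m pendant '[{"travel":[-0.09,-0.088,-0.059],"rot":[-0.009,-0.13,-0.022],"fingers":-1},{"travel":[-0.18,-0.176,-0.118],"rot":[-0.017,-0.26,-0.045],"fingers":-1},{"travel":[-0.27,-0.264,-0.177],"rot":[-0.026,-0.39,-0.067],"fingers":-1},{"travel":[-0.358,-0.352,-0.236],"rot":[-0.034,-0.516,-0.089],"fingers":-1},{"travel":[-0.358,-0.352,-0.236],"rot":[-0.034,-0.516,-0.089],"fingers":-1},{"travel":[-0.358,-0.352,-0.236],"rot":[-0.034,-0.516,-0.089],"fingers":-1}]'
python3 -m pendant '[{"travel":[-0.029,-0.116,0.245],"rot":[0,0,0],"fingers":-1},{"travel":[-0.058,-0.232,0.49],"rot":[0,0,0],"fingers":-1},{"travel":[-0.088,-0.35,0.737],"rot":[0,0,0],"fingers":-1},{"travel":[-0.117,-0.466,0.983],"rot":[0,0,0],"fingers":-1},{"travel":[-0.117,-0.466,0.983],"rot":[0,0,0],"fingers":-1}]'
python3 -c "
from plan import *
Rs=stand(LY)
plan([(OB+up*.12,Rs),(OB+up*.02,Rs)])"
```

```text
clock: 6.6
tcp_pos: [0.501, -0.0147, 0.3296]
orientation: [0.512, -0.021, 0.859, 0.016]
wrist_force: [0.0, 1.1, -3.7]
finger_gap: 0.0592
grip_force: 67.8
clock: 7.1
tcp_pos: [0.6154, -0.0634, 0.2797]
orientation: [0.508, -0.021, 0.861, 0.017]
wrist_force: [-0.6, -1.0, -3.4]
finger_gap: 0.0594
grip_force: 67.7
travel [0.48, -0.226, 0.725] rot [0.015, -0.064, -0.002] rows 3.0 -> [ 0.665 -0.087  0.187]
travel [0.755, -0.0, 0.352] rot [0.0, -0.0, 0.0] rows 2.0 -> [ 0.665 -0.087  0.087]
```

```bash
python3 -m pendant '[{"travel":[0.16,-0.075,0.24],"rot":[0.005,-0.021,0],"fingers":-1},{"travel":[0.32,-0.15,0.48],"rot":[0.01,-0.042,0],"fingers":-1},{"travel":[0.48,-0.226,0.725],"rot":[0.015,-0.064,-0.002],"fingers":-1},{"travel":[0.48,-0.226,0.725],"rot":[0.015,-0.064,-0.002],"fingers":-1},{"travel":[0.48,-0.226,0.725],"rot":[0.015,-0.064,-0.002],"fingers":-1}]'
python3 -c "
from plan import *
Rs=stand(LY);print(env.get_state()['joint_pos'])
plan([(OB+up*.12,Rs),(OB+up*.02,Rs)])"
```

```text
clock: 7.6
tcp_pos: [0.6673, -0.0869, 0.1899]
orientation: [0.535, -0.018, 0.845, 0.012]
wrist_force: [0.1, -0.0, -2.5]
finger_gap: 0.0592
grip_force: 67.7
[-0.42262244  0.19637337 -1.02646124 -0.73634987  0.41908299 -0.21083719]
travel [0.03, -0.0, -0.006] rot [0.003, -0.005, 0.001] rows 1.0 -> [ 0.665 -0.087  0.187]
travel [0.755, -0.0, 0.352] rot [0.0, -0.0, -0.0] rows 2.0 -> [ 0.665 -0.087  0.087]
```

```bash
python3 -m pendant '[{"travel":[0.18,0,0.08],"rot":[0.003,-0.005,0],"fingers":-1},{"travel":[0.33,0,0.15],"rot":[0.003,-0.005,0],"fingers":-1},{"travel":[0.48,0,0.21],"rot":[0.003,-0.005,0],"fingers":-1},{"travel":[0.48,0,0.21],"rot":[0.003,-0.005,0],"fingers":-1},{"travel":[0.48,0,0.21],"rot":[0.003,-0.005,0],"fingers":-1}]'
python3 - <<'E'
from plan import *
from h import *
Rs=stand(LY);print(env.get_state()['joint_pos'])
plan([(OB+up*.02,Rs)])
im,d=env.read_camera("scene");cv2.imwrite("pics/s1.png",cv2.resize(im[150:390,200:500],None,fx=2.5,fy=2.5))
E
```

```text
clock: 8.1
tcp_pos: [0.6856, -0.0938, 0.14]
orientation: [0.535, -0.02, 0.844, 0.011]
wrist_force: [0.4, 0.7, -2.6]
finger_gap: 0.0596
grip_force: 67.7
[-0.41982361  0.36139311 -1.02584171 -0.90143549  0.41680175 -0.21411715]
travel [0.471, 0.065, 0.037] rot [0.004, -0.005, 0.005] rows 2.0 -> [ 0.665 -0.087  0.087]
```

View pics/s1.png

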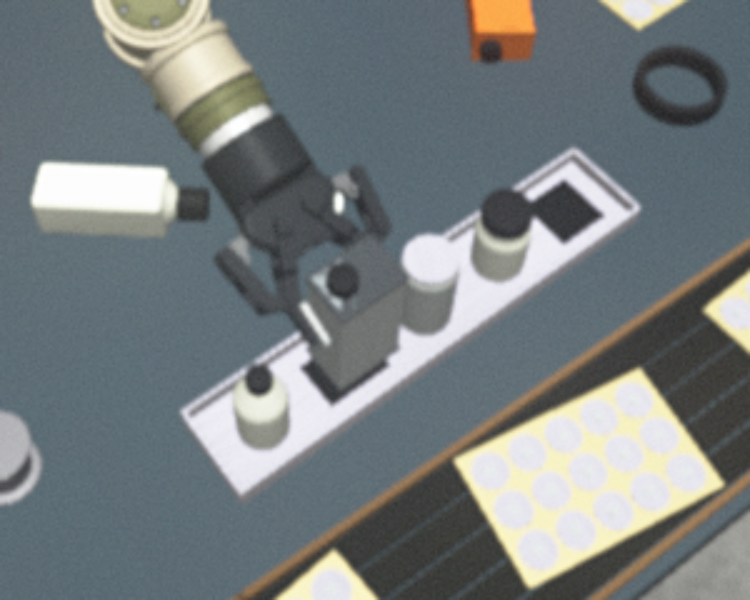

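The tin is held upright over the oblong pad (about (345,380) in this crop). It is about 20 mm too far out, because the elbow is at its limit. A few degrees of tool yaw moves the wrist outwards and frees it, and that stays within the 0.2 rad tolerance.

```bash
python3 -c "
from plan import *
R=stand(9);plan([(OB+up*.06,R)])"
```

```text
travel [0.174, 0.066, -0.105] rot [-0.098, -0.004, -0.042] rows 1.0 -> [ 0.665 -0.087  0.127]
```

```bash
python3 -m pendant '[{"travel":[0.08,0.03,-0.05],"rot":[-0.05,0,-0.02],"fingers":-1},{"travel":[0.174,0.066,-0.105],"rot":[-0.098,-0.004,-0.042],"fingers":-1},{"travel":[0.174,0.066,-0.105],"rot":[-0.098,-0.004,-0.042],"fingers":-1},{"travel":[0.174,0.066,-0.105],"rot":[-0.098,-0.004,-0.042],"fingers":-1},{"travel":[0.174,0.066,-0.105],"rot":[-0.098,-0.004,-0.042],"fingers":-1}]'
python3 -c "
from plan import *
R=stand(9);print(env.get_state()['joint_pos']);plan([(OB+up*.06,R),(OB+up*.015,R)])"
```

```text
clock: 8.65
tcp_pos: [0.6727, -0.0905, 0.1279]
orientation: [0.532, -0.067, 0.843, 0.044]
wrist_force: [-0.5, 0.0, -3.8]
finger_gap: 0.0593
grip_force: 68.1
[-0.48322209  0.37740673 -1.02615092 -0.86661904  0.57291736 -0.30965982]
travel [0.032, 0.038, -0.049] rot [0.003, -0.008, -0.001] rows 1.0 -> [ 0.665 -0.087  0.127]
travel [0.34, 0.0, 0.158] rot [-0.0, -0.0, 0.0] rows 1.0 -> [ 0.665 -0.087  0.082]
```

```bash
python3 -m pendant '[{"travel":[0.12,0.038,0.0],"rot":[0,-0.008,0],"fingers":-1},{"travel":[0.25,0.038,0.05],"rot":[0,-0.008,0],"fingers":-1},{"travel":[0.32,0.038,0.085],"rot":[0,-0.008,0],"fingers":-1},{"travel":[0.32,0.038,0.085],"rot":[0,-0.008,0],"fingers":-1}]'
python3 -c "
from plan import *
R=stand(9);print(env.get_state()['joint_pos']);plan([(OB+up*.015,R)])"
```

```text
clock: 9.05
tcp_pos: [0.6776, -0.0919, 0.0881]
orientation: [0.529, -0.068, 0.844, 0.048]
wrist_force: [0.0, 0.0, -2.4]
finger_gap: 0.0593
grip_force: 67.9
[-0.48457773  0.49370987 -1.02685938 -0.97313886  0.58112297 -0.31361906]
travel [0.088, 0.056, -0.064] rot [0.012, -0.013, -0.003] rows 1.0 -> [ 0.665 -0.087  0.082]
```

```bash
python3 -c "
from plan import *
R=stand(11,np.radians(27));plan([(OB+up*.03,R)])"
```

```text
travel [-0.025, 0.057, -0.119] rot [-0.018, 0.02, -0.018] rows 1.0 -> [ 0.665 -0.087  0.097]
```

```bash
python3 -m pendant '[{"travel":[-0.025,0.057,-0.119],"rot":[-0.018,0.02,-0.018],"fingers":-1},{"travel":[-0.025,0.057,-0.119],"rot":[-0.018,0.02,-0.018],"fingers":-1},{"travel":[-0.025,0.057,-0.119],"rot":[-0.018,0.02,-0.018],"fingers":-1},{"travel":[-0.025,0.057,-0.119],"rot":[-0.018,0.02,-0.018],"fingers":-1}]'
python3 -c "
from plan import *
R=stand(11,np.radians(27));print(env.get_state()['joint_pos']);plan([(OB+up*.015,R)]);p,Rn=now();print(p,np.degrees(np.arcsin(-Rn[2,2])),np.degrees(np.arctan2(Rn[1,2],Rn[0,2])))"
```

```text
clock: 9.45
tcp_pos: [0.6676, -0.0885, 0.0996]
orientation: [0.521, -0.083, 0.848, 0.05]
wrist_force: [-0.1, -0.7, -3.5]
finger_gap: 0.0596
grip_force: 68.1
[-0.49453556  0.43076947 -1.02637469 -0.87712803  0.60068184 -0.35689761]
travel [0.139, 0.016, 0.05] rot [-0.0, 0.002, 0.002] rows 1.0 -> [ 0.665 -0.087  0.082]
[ 0.66763064 -0.08854588  0.0996036 ] 26.878736390161976 10.986060720288288
```

```bash
python3 -m pendant '[{"travel":[0.07,0.016,0.02],"rot":[0,0,0],"fingers":-1},{"travel":[0.13,0.016,0.05],"rot":[0,0,0],"fingers":-1},{"travel":[0.17,0.016,0.07],"rot":[0,0,0],"fingers":-1},{"travel":[0.17,0.016,0.07],"rot":[0,0,0],"fingers":-1},{"travel":[0.17,0.016,0.07],"rot":[0,0,0],"fingers":-1}]'
python3 -c "
from plan import *
R=stand(11,np.radians(27));plan([(OB+up*.0,R)]);p,Rn=now();print(p,np.degrees(np.arcsin(-Rn[2,2])),np.degrees(np.arctan2(Rn[1,2],Rn[0,2])))"
```

```text
clock: 9.95
tcp_pos: [0.6695, -0.0887, 0.0769]
orientation: [0.518, -0.083, 0.85, 0.051]
wrist_force: [-0.1, 0.7, -2.9]
finger_gap: 0.0592
grip_force: 68.0
travel [0.089, 0.02, 0.008] rot [0.004, -0.004, 0.001] rows 1.0 -> [ 0.665 -0.087  0.067]
[ 0.66952094 -0.08868194  0.07689183] 27.217411903641224 11.24000752303147
```

Lower 1.5 mm per row until contact.

```bash
python3 -m pendant '[{"travel":[0.012,0,0.005],"rot":[0,0,0],"fingers":-1},{"travel":[0.024,0,0.01],"rot":[0,0,0],"fingers":-1},{"travel":[0.036,0,0.015],"rot":[0,0,0],"fingers":-1},{"travel":[0.045,0,0.02],"rot":[0,0,0],"fingers":-1},{"travel":[0.045,0,0.02],"rot":[0,0,0],"fingers":-1}]'
python3 -m pendant '[{"travel":[0.007,0,0.004],"rot":[0,0,0],"fingers":-1},{"travel":[0.014,0,0.007],"rot":[0,0,0],"fingers":-1},{"travel":[0.014,0,0.007],"rot":[0,0,0],"fingers":-1}]'
```

```text
clock: 10.45
tcp_pos: [0.6699, -0.0891, 0.0718]
orientation: [0.519, -0.083, 0.849, 0.051]
wrist_force: [-1.0, -0.9, -3.3]
finger_gap: 0.0591
grip_force: 68.0
clock: 10.75
tcp_pos: [0.6701, -0.0891, 0.07]
orientation: [0.518, -0.083, 0.849, 0.051]
wrist_force: [0.2, 0.2, -3.8]
finger_gap: 0.0593
grip_force: 68.0
```

```bash
python3 -m pendant '[{"travel":[0.007,0,0.004],"rot":[0,0,0],"fingers":-1},{"travel":[0.014,0,0.007],"rot":[0,0,0],"fingers":-1},{"travel":[0.014,0,0.007],"rot":[0,0,0],"fingers":-1}]'
python3 -c "
from plan import *
print(env.get_state()['wrist_force'])"
```

```text
clock: 11.05
tcp_pos: [0.6706, -0.0893, 0.0688]
orientation: [0.519, -0.084, 0.849, 0.051]
wrist_force: [-0.9, 1.6, -0.4]
finger_gap: 0.0592
grip_force: 68.4
[-0.89568122  1.5514296  -0.39909201]
```

```bash
python3 -m pendant '[{"travel":[0.007,0,0.003],"rot":[0,0,0],"fingers":-1},{"travel":[0.007,0,0.003],"rot":[0,0,0],"fingers":-1},{"travel":[0.007,0,0.003],"rot":[0,0,0],"fingers":-1}]' 20
python3 -m pendant '[{"travel":[0,0,0],"rot":[0,0,0],"fingers":0.40},{"travel":[0,0,0],"rot":[0,0,0],"fingers":0.41},{"travel":[0,0,0],"rot":[0,0,0],"fingers":0.43},{"travel":[0,0,0],"rot":[0,0,0],"fingers":0.46},{"travel":[0,0,0],"rot":[0,0,0],"fingers":0.55},{"travel":[0,0,0],"rot":[0,0,0],"fingers":0.65},{"travel":[0,0,0],"rot":[0,0,0],"fingers":0.65}]'
python3 - <<'E'
from fit import *
for n in("top","scene"):
    im,d=env.read_camera(n);W=cloud(n,d)
    k=(d>0)&(W[...,0]>.61)&(W[...,0]<.73)&(W[...,1]>-.135)&(W[...,1]<-.045)
    P=W[k];print(n,rect(P,.117,.128),rect(P,.128,.15))
cv2.imwrite("pics/s2.png",cv2.resize(im[200:380,250:450],None,fx=3,fy=3))
E
```

```text
clock: 11.35
tcp_pos: [0.6709, -0.0893, 0.0686]
orientation: [0.52, -0.084, 0.849, 0.051]
wrist_force: [-4.5, 0.2, 5.9]
finger_gap: 0.0591
grip_force: 68.7
clock: 12.05
tcp_pos: [0.6704, -0.0894, 0.0673]
orientation: [0.518, -0.083, 0.85, 0.051]
wrist_force: [0.1, -0.3, 0.6]
finger_gap: 0.0707
grip_force: 0.0
top (array([ 0.6514, -0.0932]), array([90.8, 62. ]), 10.7, 497) (array([ 0.6751, -0.1024]), array([23. , 21.7]), 38.2, 99)
scene (array([ 0.6515, -0.0945]), array([89.8, 63.1]), 9.8, 581) (array([ 0.6757, -0.1049]), array([22.6, 22.4]), 11.1, 124)
```

View pics/s2.png

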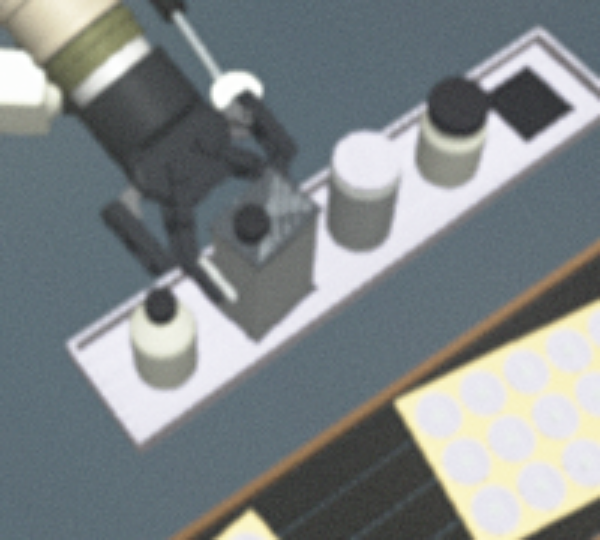

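The tin stands on its pad, yawed about 9° (crop around (260,270)). I'll lift clear and measure it unobstructed.

```bash
python3 -m pendant '[{"travel":[-0.11,0,-0.057],"rot":[0,0,0],"fingers":0.65},{"travel":[-0.22,0,-0.114],"rot":[0,0,0],"fingers":0.65},{"travel":[-0.33,0,-0.17],"rot":[0,0,0],"fingers":0.65},{"travel":[-0.44,0,-0.227],"rot":[0,0,0],"fingers":0.65},{"travel":[-0.55,0,-0.284],"rot":[0,0,0],"fingers":0.65},{"travel":[-0.66,0,-0.34],"rot":[0,0,0],"fingers":0.65},{"travel":[-0.77,0,-0.4],"rot":[0,0,0],"fingers":0.65},{"travel":[-0.88,0,-0.45],"rot":[0,0,0],"fingers":0.65},{"travel":[-0.88,0,-0.45],"rot":[0,0,0],"fingers":0.65}]'
python3 - <<'E'
from fit import *
for n in("top","scene"):
    im,d=env.read_camera(n);W=cloud(n,d)
    k=(d>0)&(W[...,0]>.63)&(W[...,0]<.73)&(W[...,1]>-.135)&(W[...,1]<-.045)
    P=W[k];print(n,rect(P,.116,.128),rect(P,.128,.145))
E
```

```text
clock: 13.05
tcp_pos: [0.6717, -0.0898, 0.189]
orientation: [0.52, -0.084, 0.848, 0.05]
wrist_force: [-1.5, -0.3, -0.3]
finger_gap: 0.0703
grip_force: 0.0
top (array([ 0.679 , -0.0916]), array([54.5, 36.7]), -79.0, 245) (array([ 0.675, -0.102]), array([22.6, 21.8]), 50.6, 101)
scene (array([ 0.6724, -0.0902]), array([63.3, 47.5]), -78.5, 528) (array([ 0.675 , -0.1039]), array([24.6, 21.1]), -34.8, 124)
```

The tin is within tolerance (4.7 mm and about 0.16 rad), but the yaw margin is thin. I'll regrasp it from straight above and square it up.

```bash
python3 -c "
from plan import *
R=stand(11.3,np.pi/2);R2=stand(2.3,np.pi/2)
T=np.array([.6724,-.0902,0])
plan([(T+up*.2,R),(T+up*.103,R)]); print();plan([(T+up*.106,R),(np.array([.6691,-.0869,.106]),R2)],(T+up*.103,R))"
```

```text
travel [-0.102, -0.01, -0.038] rot [-0.001, 0.98, -0.001] rows 7.0 -> [ 0.672 -0.09   0.199]
travel [-0.001, -0.001, -0.007] rot [-0.0, 0.067, -0.0] rows 1.0 -> [ 0.672 -0.09   0.2  ]
travel [0.0, -0.0, 0.808] rot [-0.0, -0.0, 0.0] rows 2.0 -> [ 0.672 -0.09   0.103]

travel [-0.0, 0.0, -0.025] rot [0.0, 0.0, 0.0] rows 1.0 -> [ 0.672 -0.09   0.106]
travel [0.022, 0.032, -0.0] rot [0.0, 0.0, 0.15] rows 2.0 -> [ 0.669 -0.087  0.106]
```

```bash
python3 -m pendant '[{"travel":[-0.102,-0.01,-0.1],"rot":[0,0.14,0],"fingers":0.75},{"travel":[-0.102,-0.01,-0.1],"rot":[0,0.28,0],"fingers":0.75},{"travel":[-0.102,-0.01,-0.1],"rot":[0,0.42,0],"fingers":0.75},{"travel":[-0.102,-0.01,-0.1],"rot":[0,0.56,0],"fingers":0.75},{"travel":[-0.102,-0.01,-0.1],"rot":[0,0.7,0],"fingers":0.75},{"travel":[-0.102,-0.01,-0.06],"rot":[0,0.84,0],"fingers":0.75},{"travel":[-0.102,-0.01,-0.038],"rot":[-0.001,0.98,-0.001],"fingers":0.75},{"travel":[-0.102,-0.01,-0.038],"rot":[-0.001,0.98,-0.001],"fingers":0.75},{"travel":[-0.102,-0.01,-0.038],"rot":[-0.001,0.98,-0.001],"fingers":0.75}]'
python3 -c "
from plan import *
R=stand(11.3,np.pi/2);T=np.array([.6724,-.0902,0])
plan([(T+up*.18,R),(T+up*.103,R)])"
```

```text
clock: 14.05
tcp_pos: [0.6745, -0.0895, 0.1942]
orientation: [0.03, -0.099, 0.995, 0.005]
wrist_force: [1.0, 0.4, -0.5]
finger_gap: 0.0747
grip_force: 0.0
travel [0.025, -0.002, 0.117] rot [0.004, 0.059, 0.002] rows 1.0 -> [ 0.672 -0.09   0.18 ]
travel [0.0, 0.0, 0.642] rot [0.0, 0.0, 0.0] rows 2.0 -> [ 0.672 -0.09   0.103]
```

```bash
python3 -m pendant '[{"travel":[0.025,-0.002,0.117],"rot":[0.004,0.059,0.002],"fingers":0.75},{"travel":[0.025,-0.002,0.117],"rot":[0.004,0.059,0.002],"fingers":0.75},{"travel":[0.025,-0.002,0.117],"rot":[0.004,0.059,0.002],"fingers":0.75}]'
python3 -m pendant '[{"travel":[0,0,0.16],"rot":[0,0,0],"fingers":0.75},{"travel":[0,0,0.32],"rot":[0,0,0],"fingers":0.75},{"travel":[0,0,0.48],"rot":[0,0,0],"fingers":0.75},{"travel":[0,0,0.642],"rot":[0,0,0],"fingers":0.75},{"travel":[0,0,0.642],"rot":[0,0,0],"fingers":0.75},{"travel":[0,0,0.642],"rot":[0,0,0],"fingers":0.75}]'
python3 -c "
from plan import *
R=stand(11.3,np.pi/2);T=np.array([.6724,-.0902,0])
plan([(T+up*.103,R)])"
```

```text
clock: 14.35
tcp_pos: [0.6696, -0.0907, 0.1831]
orientation: [0.004, -0.097, 0.995, -0.001]
wrist_force: [0.2, 0.2, 0.8]
finger_gap: 0.0748
grip_force: 0.0
clock: 14.95
tcp_pos: [0.6706, -0.0912, 0.1088]
orientation: [0.005, -0.097, 0.995, -0.001]
wrist_force: [0.2, -0.9, 0.2]
finger_gap: 0.0751
grip_force: 0.0
travel [-0.016, 0.005, 0.049] rot [-0.004, 0.009, -0.002] rows 1.0 -> [ 0.672 -0.09   0.103]
```

```bash
python3 -m pendant '[{"travel":[-0.016,0.005,0.03],"rot":[-0.004,0.009,-0.002],"fingers":0.75},{"travel":[-0.016,0.005,0.03],"rot":[-0.004,0.009,-0.002],"fingers":0.6},{"travel":[-0.016,0.005,0.03],"rot":[-0.004,0.009,-0.002],"fingers":0.5},{"travel":[-0.016,0.005,0.03],"rot":[-0.004,0.009,-0.002],"fingers":0.4},{"travel":[-0.016,0.005,0.03],"rot":[-0.004,0.009,-0.002],"fingers":0.2},{"travel":[-0.016,0.005,0.03],"rot":[-0.004,0.009,-0.002],"fingers":-1},{"travel":[-0.016,0.005,0.03],"rot":[-0.004,0.009,-0.002],"fingers":-1},{"travel":[-0.016,0.005,0.03],"rot":[-0.004,0.009,-0.002],"fingers":-1}]' 50
python3 -m pendant '[{"travel":[0,0,-0.025],"rot":[0,0,0],"fingers":-1},{"travel":[0,0,-0.035],"rot":[0,0,0],"fingers":-1},{"travel":[0.011,0.016,-0.035],"rot":[0,0,0.05],"fingers":-1},{"travel":[0.022,0.032,-0.035],"rot":[0,0,0.1],"fingers":-1},{"travel":[0.022,0.032,-0.035],"rot":[0,0,0.15],"fingers":-1},{"travel":[0.022,0.032,-0.035],"rot":[0,0,0.15],"fingers":-1},{"travel":[0.022,0.032,-0.035],"rot":[0,0,0.15],"fingers":-1}]'
python3 - <<'E'
from fit import *
from plan import *
p,Rn=now();print(p,np.degrees(np.arctan2(-Rn[0,1],Rn[1,1])),Rn[:,2])
for n in("scene",):
    im,d=env.read_camera(n);W=cloud(n,d)
    k=(d>0)&(W[...,0]>.68)&(W[...,0]<.73)&(W[...,1]>-.125)&(W[...,1]<-.05)&(W[...,2]>.04)&(W[...,2]<.115)
    P=W[k];vx,vy,*_=cv2.fitLine(P[:,:2].astype(np.float32),cv2.DIST_HUBER,0,.01,.01).ravel();print("far face",np.degrees(np.arctan2(vy,vx)),P.mean(0),np.percentile(P[:,1],[2,98]))
E
```

```text
clock: 15.75
tcp_pos: [0.6735, -0.0898, 0.1049]
orientation: [0.0, -0.099, 0.995, 0.0]
wrist_force: [-0.6, 2.5, 5.7]
finger_gap: 0.0594
grip_force: 55.0
clock: 16.45
tcp_pos: [0.6691, -0.0868, 0.1075]
orientation: [-0.002, -0.021, 1.0, 0.0]
wrist_force: [0.6, -0.2, -3.9]
finger_gap: 0.0593
grip_force: 54.4
[ 0.66908855 -0.08682523  0.10752263] 2.373438105967619 [-3.08057090e-03  5.67998897e-04 -9.99995094e-01]
far face -88.64375 [ 0.68916061 -0.09248296  0.07952667] [-0.11825824 -0.06028396]
```

```bash
python3 -m pendant '[{"travel":[0,0,0.008],"rot":[0,0,0],"fingers":-1},{"travel":[0,0,0.016],"rot":[0,0,0],"fingers":-1},{"travel":[0,0,0.023],"rot":[0,0,0],"fingers":-1},{"travel":[0,0,0.023],"rot":[0,0,0],"fingers":-1}]' 
python3 -m pendant '[{"travel":[0,0,0.004],"rot":[0,0,0],"fingers":0.3},{"travel":[0,0,0.004],"rot":[0,0,0],"fingers":0.4},{"travel":[0,0,0.004],"rot":[0,0,0],"fingers":0.43},{"travel":[0,0,0.004],"rot":[0,0,0],"fingers":0.5},{"travel":[0,0,0.004],"rot":[0,0,0],"fingers":0.65},{"travel":[0,0,0.004],"rot":[0,0,0],"fingers":0.7},{"travel":[0,0,0.004],"rot":[0,0,0],"fingers":0.7}]'
python3 -m pendant '[{"travel":[0,0,-0.15],"rot":[0,0,0],"fingers":0.7},{"travel":[0,0,-0.3],"rot":[0,0,0],"fingers":0.7},{"travel":[0,0,-0.5],"rot":[0,0,0],"fingers":0.7},{"travel":[0,0,-0.75],"rot":[0,0,0],"fingers":0.7},{"travel":[0,0,-1],"rot":[0,0,0],"fingers":0.7},{"travel":[0,0,-1],"rot":[0,0,0],"fingers":0.7}]'
python3 - <<'E'
from fit import *
from plan import *
for n in("scene",):
    im,d=env.read_camera(n);W=cloud(n,d)
    k=(d>0)&(W[...,0]>.63)&(W[...,0]<.73)&(W[...,1]>-.135)&(W[...,1]<-.045)
    P=W[k];print(n,rect(P,.116,.128),rect(P,.128,.145))
a=np.radians(38)
R=pick(BY,a);plan([((.5,-.1,.23),R),(BOT+up*.002-R[:,2]*.1,R)])
E
```

```text
clock: 16.9
tcp_pos: [0.6694, -0.0867, 0.1053]
orientation: [-0.001, -0.02, 1.0, 0.0]
wrist_force: [-0.4, -0.0, -3.1]
finger_gap: 0.0592
grip_force: 54.4
clock: 17.6
tcp_pos: [0.6697, -0.0868, 0.1053]
orientation: [-0.001, -0.02, 1.0, 0.0]
wrist_force: [0.8, 0.1, 0.4]
finger_gap: 0.0728
grip_force: 0.0
clock: 18.2
tcp_pos: [0.6719, -0.0874, 0.2306]
orientation: [0.003, -0.02, 1.0, -0.001]
wrist_force: [0.4, -0.2, 1.4]
finger_gap: 0.0725
grip_force: 0.0
scene (array([ 0.6686, -0.0873]), array([63.1, 46.8]), -88.3, 549) (array([ 0.6689, -0.1019]), array([24.9, 21.2]), -35.2, 118)
travel [0.983, -0.034, -0.014] rot [0.189, 0.409, -0.554] rows 5.0 -> [ 0.553 -0.096  0.229]
travel [0.346, 0.241, 0.148] rot [0.086, 0.186, -0.252] rows 3.0 -> [ 0.5  -0.1   0.23]
travel [-0.293, 0.19, 0.983] rot [-0.0, 0.0, 0.0] rows 3.0 -> [ 0.455 -0.122  0.115]
travel [-0.017, 0.011, 0.056] rot [-0.0, 0.0, 0.0] rows 1.0 -> [ 0.452 -0.123  0.109]
```

```bash
python3 -m pendant '[{"travel":[0.2,0,-0.014],"rot":[0.038,0.082,-0.11],"fingers":1},{"travel":[0.4,0,-0.014],"rot":[0.076,0.164,-0.22],"fingers":1},{"travel":[0.6,0,-0.014],"rot":[0.114,0.246,-0.33],"fingers":1},{"travel":[0.8,0,-0.014],"rot":[0.15,0.33,-0.44],"fingers":1},{"travel":[0.983,-0.034,-0.014],"rot":[0.189,0.409,-0.554],"fingers":1},{"travel":[0.983,-0.034,-0.014],"rot":[0.189,0.409,-0.554],"fingers":1}]'
python3 - <<'E'
from plan import *
a=np.radians(34)
R=pick(BY,a);plan([(BOT+up*.002-R[:,2]*.13,R),(BOT+up*.002,R)])
E
```

```text
clock: 18.85
tcp_pos: [0.55, -0.0942, 0.2248]
orientation: [-0.211, -0.304, 0.924, -0.099]
wrist_force: [-1.1, 0.1, 0.5]
finger_gap: 0.0855
grip_force: 0.0
travel [0.313, 0.367, 0.949] rot [0.084, 0.113, -0.247] rows 3.0 -> [ 0.459 -0.114  0.138]
travel [-0.0, -0.0, 0.983] rot [0.0, -0.0, 0.0] rows 3.0 -> [ 0.419 -0.167  0.04 ]
travel [0.0, 0.0, 0.1] rot [-0.0, 0.0, -0.0] rows 1.0 -> [ 0.414 -0.172  0.03 ]
```

```bash
python3 -m pendant '[{"travel":[0.1,0.12,0.3],"rot":[0.028,0.04,-0.08],"fingers":1},{"travel":[0.2,0.24,0.6],"rot":[0.056,0.08,-0.16],"fingers":1},{"travel":[0.313,0.367,0.949],"rot":[0.084,0.113,-0.247],"fingers":1},{"travel":[0.313,0.367,0.949],"rot":[0.084,0.113,-0.247],"fingers":1},{"travel":[0.313,0.367,0.949],"rot":[0.084,0.113,-0.247],"fingers":1}]'
python3 - <<'E'
from plan import *
a=np.radians(34);print(env.get_state()['joint_pos'])
R=pick(BY,a);plan([(BOT+up*.002-R[:,2]*.07,R),(BOT+up*.002,R)])
E
```

```text
clock: 19.35
tcp_pos: [0.4594, -0.1152, 0.138]
orientation: [-0.261, -0.42, 0.859, -0.13]
wrist_force: [1.3, 0.0, 0.0]
finger_gap: 0.0855
grip_force: 0.0
[-0.12839986  0.45732059 -0.16564152  1.273088   -0.50244313 -0.95355458]
travel [-0.002, 0.009, 0.5] rot [0.0, 0.002, -0.007] rows 2.0 -> [ 0.438 -0.141  0.088]
travel [-0.0, 0.0, 0.583] rot [-0.0, -0.0, 0.0] rows 2.0 -> [ 0.414 -0.172  0.03 ]
```

```bash
python3 -m pendant '[{"travel":[0,0.009,0.25],"rot":[0,0.002,-0.007],"fingers":1},{"travel":[0,0.009,0.5],"rot":[0,0.002,-0.007],"fingers":1},{"travel":[0,0.009,0.75],"rot":[0,0.002,-0.007],"fingers":1},{"travel":[0,0.009,0.75],"rot":[0,0.002,-0.007],"fingers":1},{"travel":[0,0.009,0.75],"rot":[0,0.002,-0.007],"fingers":1}]'
python3 - <<'E'
from plan import *
a=np.radians(34)
R=pick(BY,a);plan([(BOT+up*.002,R)])
E
```

```text
clock: 19.85
tcp_pos: [0.4328, -0.1555, 0.0656]
orientation: [-0.26, -0.423, 0.858, -0.131]
wrist_force: [0.7, 0.2, 0.3]
finger_gap: 0.0853
grip_force: 0.0
travel [0.002, 0.04, 0.359] rot [-0.005, 0.003, -0.002] rows 1.0 -> [ 0.414 -0.172  0.03 ]
```

```bash
python3 -m pendant '[{"travel":[0,0.04,0.1],"rot":[-0.005,0.003,0],"fingers":1},{"travel":[0,0.04,0.23],"rot":[-0.005,0.003,0],"fingers":1},{"travel":[0,0.04,0.359],"rot":[-0.005,0.003,0],"fingers":1},{"travel":[0,0.04,0.359],"rot":[-0.005,0.003,0],"fingers":1},{"travel":[0,0.04,0.359],"rot":[-0.005,0.003,0],"fingers":1}]'
python3 - <<'E'
from plan import *
a=np.radians(34)
R=pick(BY,a);plan([(BOT+up*.002,R)])
E
```

```text
clock: 20.35
tcp_pos: [0.4126, -0.1709, 0.0293]
orientation: [-0.263, -0.423, 0.857, -0.129]
wrist_force: [-0.1, -0.0, 0.2]
finger_gap: 0.0854
grip_force: 0.0
travel [0.001, -0.017, -0.007] rot [0.001, -0.002, 0.001] rows 1.0 -> [ 0.414 -0.172  0.03 ]
```

```bash
python3 -m pendant '[{"travel":[0,-0.017,-0.007],"rot":[0,0,0],"fingers":0.4},{"travel":[0,-0.017,-0.007],"rot":[0,0,0],"fingers":0.25},{"travel":[0,-0.017,-0.007],"rot":[0,0,0],"fingers":0},{"travel":[0,-0.017,-0.007],"rot":[0,0,0],"fingers":-1},{"travel":[0,-0.017,-0.007],"rot":[0,0,0],"fingers":-1},{"travel":[0,-0.017,-0.007],"rot":[0,0,0],"fingers":-1},{"travel":[0,-0.017,-0.007],"rot":[0,0,0],"fingers":-1},{"travel":[0,-0.017,-0.007],"rot":[0,0,0],"fingers":-1}]' 50
python3 - <<'E'
from plan import *
p,R=now();a=np.radians(34);Rs=stand(LY,a)
print("yaw",np.degrees(np.arctan2(-R[0,1],R[1,1])),"lean",np.degrees(np.arcsin(np.linalg.norm(R[:2,2]))), R[:,1])
plan([(p+up*.12,R),((.52,.05,.25),Rs),(SQ+up*.12,Rs),(SQ+up*.02,Rs)])
E
```

```text
clock: 21.15
tcp_pos: [0.4149, -0.1718, 0.0302]
orientation: [-0.263, -0.423, 0.857, -0.13]
wrist_force: [2.9, 2.6, 6.0]
finger_gap: 0.0497
grip_force: 52.5
yaw 52.563641698334145 lean 34.074695275322895 [-7.94028966e-01  6.07879777e-01  4.21292955e-04]
travel [0.56, 0.0, -0.828] rot [0.0, 0.0, 0.0] rows 3.0 -> [ 0.415 -0.172  0.15 ]
travel [-0.647, 0.233, -0.983] rot [0.096, -0.758, 0.494] rows 7.0 -> [ 0.472 -0.051  0.204]
travel [-0.82, 0.517, -0.278] rot [0.081, -0.637, 0.415] rows 6.0 -> [0.52 0.05 0.25]
travel [-0.233, 0.816, 0.983] rot [0.0, 0.0, -0.0] rows 4.0 -> [0.629 0.152 0.207]
travel [-0.055, 0.194, 0.234] rot [0.0, -0.0, -0.0] rows 1.0 -> [0.656 0.177 0.197]
travel [0.691, -0.0, 0.466] rot [0.0, -0.0, -0.0] rows 3.0 -> [0.656 0.177 0.097]
```

```bash
python3 -m pendant '[{"travel":[0.11,0,-0.166],"rot":[0,0,0],"fingers":-1},{"travel":[0.28,0,-0.414],"rot":[0,0,0],"fingers":-1},{"travel":[0.56,0,-0.828],"rot":[0,0,0],"fingers":-1},{"travel":[0.56,0,-0.828],"rot":[0,0,0],"fingers":-1},{"travel":[0.56,0,-0.828],"rot":[0,0,0],"fingers":-1}]'
python3 - <<'E'
from plan import *
p,R=now();a=np.radians(34);Rs=stand(LY,a)
plan([((.56,.06,.30),Rs),(SQ+up*.17,Rs),(SQ+up*.02,Rs)])
E
```

```text
clock: 21.65
tcp_pos: [0.4152, -0.1721, 0.1507]
orientation: [-0.262, -0.423, 0.858, -0.13]
wrist_force: [0.7, -0.2, -2.4]
finger_gap: 0.0497
grip_force: 52.6
travel [-0.507, 0.093, -0.983] rot [0.075, -0.596, 0.388] rows 5.0 -> [ 0.477 -0.073  0.215]
travel [-0.983, 0.359, -0.577] rot [0.081, -0.642, 0.418] rows 6.0 -> [0.544 0.034 0.283]
travel [-0.222, 0.188, 0.011] rot [0.02, -0.156, 0.102] rows 2.0 -> [0.56 0.06 0.3 ]
travel [-0.1, 0.94, 0.939] rot [-0.0, -0.0, 0.0] rows 4.0 -> [0.656 0.177 0.247]
travel [0.983, -0.0, 0.663] rot [0.0, -0.0, 0.0] rows 3.0 -> [0.656 0.177 0.105]
travel [0.053, -0.0, 0.036] rot [0.0, -0.0, 0.0] rows 1.0 -> [0.656 0.177 0.097]
```

```bash
python3 -m pendant '[{"travel":[-0.1,0.02,-0.2],"rot":[0.015,-0.12,0.078],"fingers":-1},{"travel":[-0.2,0.04,-0.4],"rot":[0.03,-0.24,0.156],"fingers":-1},{"travel":[-0.3,0.055,-0.59],"rot":[0.045,-0.36,0.233],"fingers":-1},{"travel":[-0.4,0.075,-0.79],"rot":[0.06,-0.48,0.31],"fingers":-1},{"travel":[-0.507,0.093,-0.983],"rot":[0.075,-0.596,0.388],"fingers":-1},{"travel":[-0.507,0.093,-0.983],"rot":[0.075,-0.596,0.388],"fingers":-1},{"travel":[-0.507,0.093,-0.983],"rot":[0.075,-0.596,0.388],"fingers":-1}]'
python3 -m pendant '[{"travel":[-0.16,0.06,-0.096],"rot":[0.013,-0.107,0.07],"fingers":-1},{"travel":[-0.33,0.12,-0.19],"rot":[0.027,-0.214,0.14],"fingers":-1},{"travel":[-0.49,0.18,-0.29],"rot":[0.04,-0.321,0.21],"fingers":-1},{"travel":[-0.65,0.24,-0.38],"rot":[0.054,-0.428,0.28],"fingers":-1},{"travel":[-0.82,0.3,-0.48],"rot":[0.067,-0.535,0.35],"fingers":-1},{"travel":[-0.983,0.359,-0.577],"rot":[0.081,-0.642,0.418],"fingers":-1},{"travel":[-0.983,0.359,-0.577],"rot":[0.081,-0.642,0.418],"fingers":-1},{"travel":[-0.983,0.359,-0.577],"rot":[0.081,-0.642,0.418],"fingers":-1}]'
python3 - <<'E'
from plan import *
p,R=now();a=np.radians(34);Rs=stand(LY,a);print(env.get_state()['joint_pos'])
plan([((.56,.06,.30),Rs),(SQ+up*.17,Rs),(SQ+up*.02,Rs)])
E
```

```text
clock: 22.35
tcp_pos: [0.4745, -0.0728, 0.2111]
orientation: [0.055, -0.274, 0.957, -0.076]
wrist_force: [0.1, -0.1, -2.4]
finger_gap: 0.0496
grip_force: 52.7
clock: 23.15
tcp_pos: [0.5417, 0.034, 0.2782]
orientation: [0.39, -0.071, 0.918, -0.008]
wrist_force: [-0.8, -0.4, -1.7]
finger_gap: 0.0492
grip_force: 52.9
[-0.17068267 -0.29525752 -0.81840124  0.25912404  0.16256974 -0.25704601]
travel [-0.264, 0.183, -0.008] rot [0.02, -0.167, 0.103] rows 2.0 -> [0.56 0.06 0.3 ]
travel [-0.1, 0.94, 0.939] rot [0.0, 0.0, -0.0] rows 4.0 -> [0.656 0.177 0.247]
travel [0.983, 0.0, 0.663] rot [-0.0, 0.0, -0.0] rows 3.0 -> [0.656 0.177 0.105]
travel [0.053, -0.0, 0.036] rot [-0.0, 0.0, -0.0] rows 1.0 -> [0.656 0.177 0.097]
```

```bash
python3 -m pendant '[{"travel":[-0.13,0.09,0],"rot":[0.01,-0.083,0.05],"fingers":-1},{"travel":[-0.264,0.183,-0.008],"rot":[0.02,-0.167,0.103],"fingers":-1},{"travel":[-0.264,0.183,-0.008],"rot":[0.02,-0.167,0.103],"fingers":-1},{"travel":[-0.264,0.183,-0.008],"rot":[0.02,-0.167,0.103],"fingers":-1}]'
python3 -m pendant '[{"travel":[-0.02,0.19,0.19],"rot":[0,0,0],"fingers":-1},{"travel":[-0.04,0.38,0.38],"rot":[0,0,0],"fingers":-1},{"travel":[-0.06,0.56,0.56],"rot":[0,0,0],"fingers":-1},{"travel":[-0.08,0.75,0.75],"rot":[0,0,0],"fingers":-1},{"travel":[-0.1,0.94,0.939],"rot":[0,0,0],"fingers":-1},{"travel":[-0.1,0.94,0.939],"rot":[0,0,0],"fingers":-1}]'
python3 - <<'E'
from plan import *
p,R=now();a=np.radians(34);Rs=stand(LY,a);print(env.get_state()['joint_pos'])
plan([(SQ+up*.10,Rs),(SQ+up*.02,Rs)])
E
```

```text
clock: 23.55
tcp_pos: [0.5611, 0.0595, 0.3016]
orientation: [0.47, -0.018, 0.882, 0.009]
wrist_force: [-0.4, -0.1, -2.1]
finger_gap: 0.0493
grip_force: 52.9
clock: 24.15
tcp_pos: [0.6595, 0.178, 0.2486]
orientation: [0.47, -0.019, 0.882, 0.009]
wrist_force: [0.4, -0.0, -2.7]
finger_gap: 0.0497
grip_force: 53.2
[ 0.20088785  0.03798028 -0.79899537 -0.23960865 -0.13249578  0.08872045]
travel [0.514, -0.009, 0.305] rot [0.001, 0.002, 0.001] rows 2.0 -> [0.656 0.177 0.177]
travel [0.553, -0.0, 0.373] rot [0.0, 0.0, 0.0] rows 2.0 -> [0.656 0.177 0.097]
```

```bash
python3 -m pendant '[{"travel":[0.17,-0.009,0.1],"rot":[0,0.002,0],"fingers":-1},{"travel":[0.34,-0.009,0.2],"rot":[0,0.002,0],"fingers":-1},{"travel":[0.514,-0.009,0.305],"rot":[0,0.002,0],"fingers":-1},{"travel":[0.514,-0.009,0.305],"rot":[0,0.002,0],"fingers":-1}]'
python3 -m pendant '[{"travel":[0.17,0,0.11],"rot":[0,0,0],"fingers":-1},{"travel":[0.34,0,0.23],"rot":[0,0,0],"fingers":-1},{"travel":[0.48,0,0.32],"rot":[0,0,0],"fingers":-1},{"travel":[0.48,0,0.32],"rot":[0,0,0],"fingers":-1}]'
python3 - <<'E'
from fit import *
from plan import *
p,R=now();a=np.radians(34);Rs=stand(LY,a);print(env.get_state()['joint_pos'][2])
plan([(SQ-lx*.002+up*.01,Rs)])
im,d=env.read_camera("scene");W=cloud("scene",d)
k=(d>0)&(W[...,0]>.6)&(W[...,0]<.73)&(W[...,1]>.14)&(W[...,1]<.21);P=W[k]
top=P[P[:,2]>.163];print("cap",top.mean(0),P[:,2].max())
k=k&(W[...,0]>.675)&(W[...,2]>.06)&(W[...,2]<.135);P=W[k];b=np.linalg.lstsq(np.c_[P[:,1:],np.ones(len(P))],P[:,0],rcond=None)[0];print("far face x=",b,"mean",P.mean(0))
cv2.imwrite("pics/s3.png",cv2.resize(im[130:310,330:530],None,fx=3,fy=3))
E
```

```text
clock: 24.55
tcp_pos: [0.6516, 0.1738, 0.1736]
orientation: [0.467, -0.017, 0.884, 0.008]
wrist_force: [-1.3, -0.3, -3.0]
finger_gap: 0.0498
grip_force: 53.2
clock: 24.95
tcp_pos: [0.6532, 0.1746, 0.1074]
orientation: [0.469, -0.017, 0.883, 0.009]
wrist_force: [-0.3, 0.9, -2.0]
finger_gap: 0.0493
grip_force: 53.2
-0.975278287370548
travel [0.139, 0.017, 0.098] rot [-0.002, -0.001, -0.001] rows 1.0 -> [0.654 0.177 0.087]
cap [0.65834705 0.16703714 0.18459249] 0.19977992780164738
far face x= [4.14723228e-02 5.13152680e-06 6.74222680e-01] mean [0.68115791 0.16721318 0.09895102]
```

View pics/s3.png

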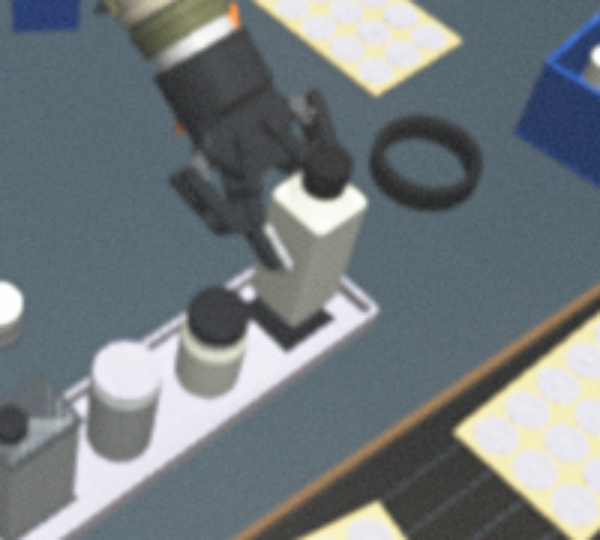

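The bottle hangs upright, squarely over the square pad (about (290,320) in the crop), clear of the jar and kerbs. I'll lower it gently.

```bash
python3 -m pendant '[{"travel":[0.05,0.017,0.03],"rot":[-0.002,0,0],"fingers":-1},{"travel":[0.1,0.017,0.065],"rot":[-0.002,0,0],"fingers":-1},{"travel":[0.139,0.017,0.098],"rot":[-0.002,0,0],"fingers":-1},{"travel":[0.139,0.017,0.098],"rot":[-0.002,0,0],"fingers":-1}]'
python3 -m pendant '[{"travel":[0.014,0,0.009],"rot":[0,0,0],"fingers":-1},{"travel":[0.028,0,0.019],"rot":[0,0,0],"fingers":-1},{"travel":[0.04,0,0.027],"rot":[0,0,0],"fingers":-1},{"travel":[0.04,0,0.027],"rot":[0,0,0],"fingers":-1}]'
python3 - <<'E'
from plan import *
a=np.radians(34);Rs=stand(LY,a)
plan([(SQ-lx*.002,Rs)])
E
```

```text
clock: 25.4
tcp_pos: [0.6538, 0.1778, 0.0892]
orientation: [0.471, -0.017, 0.882, 0.011]
wrist_force: [-1.1, 0.2, -1.5]
finger_gap: 0.0496
grip_force: 53.2
clock: 25.8
tcp_pos: [0.654, 0.1779, 0.0839]
orientation: [0.472, -0.017, 0.882, 0.011]
wrist_force: [-1.3, 0.3, -2.7]
finger_gap: 0.0492
grip_force: 53.2
travel [0.05, -0.01, 0.028] rot [0.002, 0.005, -0.002] rows 1.0 -> [0.654 0.177 0.077]
```

```bash
python3 -m pendant '[{"travel":[0.01,-0.005,0.006],"rot":[0,0.003,0],"fingers":-1},{"travel":[0.02,-0.005,0.012],"rot":[0,0.005,0],"fingers":-1},{"travel":[0.033,-0.005,0.02],"rot":[0,0.005,0],"fingers":-1},{"travel":[0.033,-0.005,0.02],"rot":[0,0.005,0],"fingers":-1}]'
python3 -m pendant '[{"travel":[0.007,0,0.005],"rot":[0,0,0],"fingers":-1},{"travel":[0.014,0,0.009],"rot":[0,0,0],"fingers":-1},{"travel":[0.014,0,0.009],"rot":[0,0,0],"fingers":-1}]'
```

```text
clock: 26.2
tcp_pos: [0.6539, 0.1772, 0.0793]
orientation: [0.469, -0.017, 0.883, 0.011]
wrist_force: [0.1, 0.5, -2.3]
finger_gap: 0.0498
grip_force: 53.2
clock: 26.5
tcp_pos: [0.6538, 0.1773, 0.0773]
orientation: [0.469, -0.017, 0.883, 0.011]
wrist_force: [-0.7, -0.3, -1.7]
finger_gap: 0.0494
grip_force: 53.2
```

```bash
python3 -m pendant '[{"travel":[0.005,0,0.003],"rot":[0,0,0],"fingers":-1},{"travel":[0.008,0,0.005],"rot":[0,0,0],"fingers":-1},{"travel":[0.008,0,0.005],"rot":[0,0,0],"fingers":-1}]'
python3 -c "
from fit import *
im,d=env.read_camera('scene');W=cloud('scene',d)
k=(d>0)&(W[...,0]>.6)&(W[...,0]<.73)&(W[...,1]>.13)&(W[...,1]<.22)
print(np.sort(W[k][:,2])[-30:])"
```

```text
clock: 26.8
tcp_pos: [0.6541, 0.1773, 0.0767]
orientation: [0.47, -0.017, 0.883, 0.011]
wrist_force: [0.4, 0.1, -1.3]
finger_gap: 0.0498
grip_force: 53.6
[0.16708387 0.16708854 0.16709542 0.16710592 0.16717065 0.16719196
 0.16727105 0.16728606 0.16730823 0.16730984 0.1673625  0.16744463
 0.16747007 0.16751073 0.1676922  0.16769828 0.16778692 0.16791925
 0.16797559 0.16807365 0.1680823  0.16812749 0.16815144 0.16820505
 0.16827838 0.16841471 0.16842194 0.16861167 0.16879331 0.16904318]
```

```bash
python3 -m pendant '[{"travel":[0.005,0,0.003],"rot":[0,0,0],"fingers":-1},{"travel":[0.008,0,0.005],"rot":[0,0,0],"fingers":-1},{"travel":[0.008,0,0.005],"rot":[0,0,0],"fingers":-1}]'
python3 -m pendant '[{"travel":[0,0,0],"rot":[0,0,0],"fingers":0.15},{"travel":[0,0,0],"rot":[0,0,0],"fingers":0.18},{"travel":[0,0,0],"rot":[0,0,0],"fingers":0.2},{"travel":[0,0,0],"rot":[0,0,0],"fingers":0.25},{"travel":[0,0,0],"rot":[0,0,0],"fingers":0.4},{"travel":[0,0,0],"rot":[0,0,0],"fingers":0.55},{"travel":[0,0,0],"rot":[0,0,0],"fingers":0.55}]' 20
python3 -m pendant '[{"travel":[-0.1,0,-0.068],"rot":[0,0,0],"fingers":0.55},{"travel":[-0.2,0,-0.135],"rot":[0,0,0],"fingers":0.55},{"travel":[-0.3,0,-0.2],"rot":[0,0,0],"fingers":0.55},{"travel":[-0.4,0,-0.27],"rot":[0,0,0],"fingers":0.55},{"travel":[-0.52,0,-0.35],"rot":[0,0,0],"fingers":0.55},{"travel":[-0.66,0,-0.44],"rot":[0,0,0],"fingers":0.55},{"travel":[-0.83,0,-0.56],"rot":[0,0,0],"fingers":0.55},{"travel":[-0.98,0,-0.66],"rot":[0,0,0],"fingers":0.55},{"travel":[-0.98,0,-0.66],"rot":[0,0,0],"fingers":0.55}]'
python3 -m pendant '[{"travel":[-0.3,0,-0.2],"rot":[0,0,0],"fingers":0.55},{"travel":[-0.45,0,-0.3],"rot":[0,0,0],"fingers":0.55},{"travel":[-0.45,0,-0.3],"rot":[0,0,0],"fingers":0.55}]'
python3 - <<'E'
from fit import *
for n in("top","scene"):
    im,d=env.read_camera(n);W=cloud(n,d)
    B=lambda x0,x1,y0,y1:W[(d>0)&(W[...,0]>x0)&(W[...,0]<x1)&(W[...,1]>y0)&(W[...,1]<y1)]
    print(n,"cap",rect(B(.61,.73,.14,.22),.158,.175),"body",rect(B(.61,.73,.14,.22),.118,.134),"tin",rect(B(.63,.73,-.135,-.045),.116,.128))
    P=B(.675,.73,.14,.22);P=P[(P[:,2]>.04)&(P[:,2]<.125)]
    if len(P)>50:print(np.linalg.lstsq(np.c_[P[:,1:],np.ones(len(P))],P[:,0],rcond=None)[0])
cv2.imwrite("pics/s4.png",im)
E
```

```text
clock: 27.15
tcp_pos: [0.6545, 0.1774, 0.0766]
orientation: [0.471, -0.017, 0.882, 0.011]
wrist_force: [-3.4, -0.4, 5.2]
finger_gap: 0.0494
grip_force: 54.3
clock: 27.85
tcp_pos: [0.6538, 0.1773, 0.0752]
orientation: [0.469, -0.017, 0.883, 0.011]
wrist_force: [-1.0, 0.3, 0.3]
finger_gap: 0.0659
grip_force: 0.0
clock: 28.75
tcp_pos: [0.656, 0.1773, 0.2224]
orientation: [0.473, -0.017, 0.881, 0.012]
wrist_force: [1.4, -0.3, 0.7]
finger_gap: 0.0662
grip_force: 0.0
clock: 29.05
tcp_pos: [0.6562, 0.1771, 0.2869]
orientation: [0.473, -0.017, 0.881, 0.011]
wrist_force: [0.3, 0.3, 1.7]
finger_gap: 0.0664
grip_force: 0.0
top cap (array([0.6571, 0.1635]), array([7.9, 2.5]), -18.5, 8) body (array([0.6556, 0.1605]), array([53. , 24.6]), -16.8, 97) tin (array([ 0.6693, -0.0862]), array([61.8, 47. ]), -88.6, 492)
scene cap (array([0.6586, 0.1752]), array([30.7, 30.6]), -31.9, 169) body (array([0.6595, 0.1744]), array([49.5, 49.1]), 2.7, 286) tin (array([ 0.6684, -0.0871]), array([63. , 47.7]), -87.5, 548)
[ 0.0461009  -0.00507248  0.67471316]
```

View pics/s4.png

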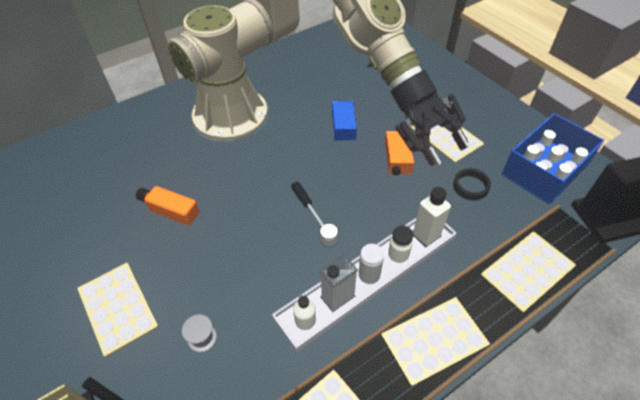

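The bottle (435,218) and tin (338,285) both stand upright on their pads. Each is within about 3 mm and 1° of its target, everything else looks undisturbed, and the gripper is clear. I'm handing in.

```bash
python3 -c "
from workcell import env
print(env.hand_in())"
```

```text
the job is handed in; nothing more can be done
None
```

The flux bottle and solvent tin are standing upright, cap up, on their pads, each measured within about 3 mm and 1–2° of square; nothing else on the bench looked moved, and the job was handed in at about 29 s (no verdict shown).

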